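# Lock the camera barrel of the desk microscope

## Robot

A 7-joint arm with a two-finger parallel gripper is mounted at the origin on the work surface. World frame = base frame: x ahead of the robot, y to its left, z up, the work surface at z = 0. Lengths are in m, angles in rad, forces in N, time in s.
With the tool pointing down it reaches from about 0.375 to 0.925 m from the base axis. Payload 3.1 kg.
Tool frame: the origin (TCP) lies midway between the tips of the shut fingers; the grasp point (between the pads) lies 19 mm behind it; z points along the fingers, y is the line along which they close (so a half turn about z gives the same grasp; the last joint's range is limited). The gripper opens to 85 mm and grips with 20 to 120 N. Pads are 22 mm wide; open, the fingers measure 114 mm over their backs; the gripper's body (76 mm by 85 mm) begins 54 mm behind the grasp point. The pads swing forward as they close: fully open they stand 13 mm farther back than shut.
Start: joints at [-0.098, 0.383, 0.044, 1.598, -0.018, 1.161, -0.05], TCP at [0.65, 0, 0.231] pointing down, gripper open.
Joint ranges: [-2.61, 2.61], [-0.41, 2.15], [-1.48, 1.57], [0, 2.5], [-1.57, 4.71], [0.05, 1.97], [-2.85, 2.85]. Speed limits (rad/s): [2.79, 2.79, 3.14, 3.14, 3.14, 3.14, 3.14].

## Interface

Orientations are given as a 3x3 rotation matrix whose columns are the frame's x, y, z axes.
In Python, from station import telemetry, read_camera, calibration, workorder gives the robot as it stands.
- The arm moves only by the tool drive_tool, never from a script. Its argument "series" is text: rows parted by semicolons, each of 7 numbers parted by spaces: the shift along the world's x, y, z in m, then the turn, a rotation vector about the world's x, y, z in rad, then the finger opening in m, from 0 to 0.0854. In form: x y z rx ry rz hand; .... A call has 1 to 5 rows; each row is the pose to reach, as a shift and turn from the pose commanded when the call began; what a row does not reach only later rows make up. A row lasts 1/12 s, in which the tool goes at most 41.7 mm and 7.16 degrees, less where a joint would pass 70% of its speed; a pose out of reach is approached as far as the arm can. A call with a gripper value outside its range is refused whole. The fingers move at their own pace and stop on an object; "grip_force" is the grip in N (left out, the last holds). Time passes only in rows, so rows that repeat a pose let the fingers close. It gives the time, the measured TCP pose, the force, the opening and the grip force at its end, in the units of the state.
- telemetry.get_obs(): the state, without advancing time (a new reading comes with each control period).
- read_camera(name): name is "scene" or "side" or "wrist"; returns the picture (480x640x3 uint8, red, green, blue); there is no depth.
- calibration(name): a dict with "mtx" (3x3 intrinsics, pixels), "world_from_camera" (4x4, takes a point from camera to world coordinates). Camera axes: x right, y down, z forward; pixel columns grow to the right and rows downward; lengths in m; the calibration is good to about 2 mm. A picture is of the moment at which its call begins: read the wrist's pose just before it. calibration takes no time and is no camera call; for the wrist camera it gives the pose at the moment of the call.
- workorder.sign_off(): hands the job in; it is judged then, once.
The state is a dict: "time": time; "joint_positions": joint angles; "joint_vel": joint speeds; "joint_torque": joint torques, N m; "position": TCP position; "tool_rot": TCP orientation; "force": force on the tool from outside, world axes, zero at the start; "torque": the same for the moment, N m; "opening": finger opening in m; "grip_force": force on a finger pad.
Only numpy, scipy, OpenCV 4.12 (cv2) and the standard library are available. Lean on these libraries where they do the work, as an engineer would, in place of code of your own. Each camera call takes 0.05 s, during which the arm holds its last target. There are 200 camera calls.

## Task

On the desk microscope, turn the barrel at the top of the leaning tube until its fin points at the screw-knob on the head, then screw that knob clockwise all the way down so that it holds the barrel still. With the barrel so held, turn the knurled lock ring clockwise until it is tight against the tube. Leave everything else on the desk where it is, and leave the microscope free.

Things in the scene. Friction and masses are not known exactly. Their poses are not given: they have to be found in the camera images.
- scope: Desk microscope, white and grey, fixed to the desk, 220 x 150 mm in plan, about 270 mm high. Origin: centre of its underside; x runs from the tube side (front, -x) to the pillar (back, +x), z up. The flat top of its head is 170 mm up, from 30 mm before to 110 mm behind the origin, 90 mm wide. The tube leans forward (to -x) 28 degrees from vertical.
- tube_mouth (a point): Centre of the tube's mouth (55 mm before, 215 mm above the scope's origin). z points out of the tube along its axis (28 degrees off vertical), x points up the slope towards the screw-knob's side, y sideways. The tube is 54 mm across here and its neck 50 mm for the next 50 mm below, so fingertips may reach up to 15 mm below the mouth beside it. From the mouth along the axis: tight lock ring 2 to 24 mm, fin 31 to 35 mm, end of the barrel 58 mm.
- barrel_end (a point): Centre of the free end face of the black barrel (36 mm across), on the tube's axis 58 mm beyond the mouth; x points the way the fin points, z out along the axis. The part 36 to 58 mm beyond the mouth is free to grip. The fin, steel, stands 9 mm out of the barrel at 31 to 35 mm, and a steel rib on the end face points the same way.
- barrel (a joint): Angle of the barrel about the tube's axis (rad): 0 when the fin points at the screw-knob; positive is anticlockwise looking down on the barrel's end. Stops at -0.2 and 0.8. It turns easily (about 0.06 Nm) and stays where it is left; within 0.1 of 0 the screw's round tip centres and then holds it. Further off, the tip lands on the barrel's flange inside the head and the knob will not go down.
- ring_mid (a point): Centre of the knurled aluminium lock ring, 58 mm across, 22 mm wide, round the foot of the barrel on the same axis (z along it). It is threaded on the barrel and moves 3 mm per rad towards the tube as it tightens.
- lock_ring (a joint): Turn of the lock ring on the barrel (rad): 0 loose, 1.6 tight against the tube (its stop); grows turning clockwise looking down on the barrel's end. It takes about 0.3 Nm, more than the barrel itself resists: unless the screw holds the barrel, the barrel turns along with it.
- knob_mid (a point): Centre of the knurled dark steel screw-knob, 38 mm across, 30 mm tall, upright on the head 55 mm behind the scope's origin; at joint 0 this point is 217 mm above the desk, 47 mm above the head's top, and there is a free gap of 32 mm under the knob.
- screw_knob (a joint): Turn of the screw-knob (rad): 0 up, 1.3 fully down (its stop); grows turning clockwise from above, and the knob sinks 7 mm per rad. It takes about 0.06 Nm and stays where it is left.
- stand: Laboratory stand fixed beside the scope on the left or the right: blue base 150 x 100 x 12 mm, upright steel rod 12 mm thick and 362 mm tall at its origin, a clamp block (30 mm cube) 320 to 350 mm up from which an 80 mm bar points to its +x. Origin: centre of the underside.
- pen_pot: Bystander: square pot 75 x 75 x 100 mm with pens up to 165 mm high, beside the scope on the side without the stand. Origin under its centre.
- mug: Bystander: white mug 80 mm across, 95 mm tall, handle to +y. Origin under its centre.
- mouse: Bystander: black computer mouse 85 x 60 x 33 mm. Origin at its underside.
- mobile: Bystander: black mobile telephone lying flat, 150 x 74 x 10 mm. Origin under its centre.
- bucket: Bystander: small yellow pail 90 mm across, 85 mm tall, with two side handles. Origin under its centre.
- bone: Bystander: white model bone lying flat, 165 x 58 x 34 mm. Origin under its centre.
- notes: Bystander: block of yellow note paper 76 x 76 x 22 mm. Origin under its centre.

How it is judged:
On the way, in this order (a step that is already met when the one before it is completed fails the run):
1. the barrel's fin points at the screw-knob and the knob is fully down, holding the barrel (value of joint barrel between -0.08 and 0.08 rad and value of joint screw_knob above 1.15 rad), for 0.2 s.
2. the lock ring is tight while the knob holds the barrel (all of step 1 and value of joint lock_ring above 1.45 rad), for 0.2 s.
At the end, for the whole second after the job is handed in: The barrel is within 0.08 rad (about 5 degrees) of pointing its fin at the screw-knob, the knob is fully down (beyond 1.15 of 1.3 rad) and the lock ring is tight (beyond 1.45 of 1.6 rad) (all of step 2); the robot touches nothing.
It fails at once if a bystander (pen pot, mug, mouse, mobile, bucket, bone or notes) is shifted by more than 25 mm or tipped by more than 20 degrees (distance of any of pen_pot, mug, mouse, mobile, bucket, bone, notes from where it was at the start of the episode above 0.025 m or angle between any of pen_pot, mug, mouse, mobile, bucket, bone, notes's own z axis and vertical above 0.35 rad).
It also fails if it takes over 61 s, if anything falls off the work surface, if the arm or the gripper's body presses on something with over 40 N, if the wrist force passes 120 N, or if a joint passes its speed limit or range.

## Working session

There is one attempt and no reset: what is moved stays moved. The work goes in short steps, Python scripts to look and compute and a tool call to move; the robot and the scene stay as the last step left them, time stands still between calls to the robot, and variables do not carry over. Pictures are saved under pics/ and viewed, at most 10 in all, crops included, and the job is handed in when it is done.

Besides the shell and the picture viewer there is one more tool, called after "Emit:" by a JSON object that holds its "name" and its "arguments". drive_tool: Moves the arm, as the interface text tells. Its arguments: {"type":"object","properties":{"series":{"type":"string"},"grip_force":{"type":"number"}},"required":["series"]}

```bash
ls; mkdir -p pics; cat > h.py <<'E'
import numpy as np, cv2
from station import telemetry, read_camera, calibration, workorder
def proj(c,P):
    P=np.atleast_2d(P); T=np.linalg.inv(c["world_from_camera"]); q=(P@T[:3,:3].T+T[:3,3])@np.array(c["mtx"]).T
    return q[:,:2]/q[:,2:]
def ray(c,uv):
    T=np.array(c["world_from_camera"]); d=T[:3,:3]@np.linalg.solve(c["mtx"],[uv[0],uv[1],1.]); return T[:3,3],d/np.linalg.norm(d)
def onz(c,uv,z):
    o,d=ray(c,uv); return o+d*(z-o[2])/d[2]
def snap(n,f):
    im=read_camera(n); cv2.imwrite(f,im[...,::-1]); return im
E
python3 - <<'E'
from h import *
np.set_printoptions(precision=3,suppress=True)
for n in ["scene","side","wrist"]:
    c=calibration(n); snap(n,f"pics/{n}0.png"); print(n,np.array(c["mtx"])[0,0],np.array(c["world_from_camera"]))
o=telemetry.get_obs(); print(o)
E
```

```text
pics
scene 554.4721554562698 [[ 0.119  0.849 -0.515  1.289]
 [ 0.993 -0.1    0.065 -0.034]
 [ 0.003 -0.519 -0.855  1.336]
 [ 0.     0.     0.     1.   ]]
side 504.9967578875721 [[-0.969 -0.19   0.155  0.392]
 [-0.245  0.698 -0.673  0.959]
 [ 0.02  -0.69  -0.723  1.112]
 [ 0.     0.     0.     1.   ]]
wrist 332.0010176173236 [[ 1.     0.001 -0.003  0.649]
 [-0.    -0.959 -0.283  0.071]
 [-0.003  0.283 -0.959  0.373]
 [ 0.     0.     0.     1.   ]]
{'time': 0.15, 'joint_positions': array([-0.098,  0.384,  0.044,  1.599, -0.018,  1.161, -0.05 ]), 'joint_vel': array([-0.002, -0.002, -0.001, -0.004,  0.   ,  0.   ,  0.   ]), 'joint_torque': array([  0.002, -43.405,   1.027, -24.998,   0.011,   0.007,   0.   ]), 'position': array([0.649, 0.   , 0.23 ]), 'tool_rot': array([[-0.   ,  1.   , -0.002],
       [ 1.   ,  0.   , -0.   ],
       [-0.   , -0.002, -1.   ]]), 'force': array([ 0.469, -0.697, -0.685]), 'torque': array([ 0.028, -0.041, -0.005]), 'grip_force': 0.0, 'opening': 0.0854325498367133}
```

View pics/scene0.png

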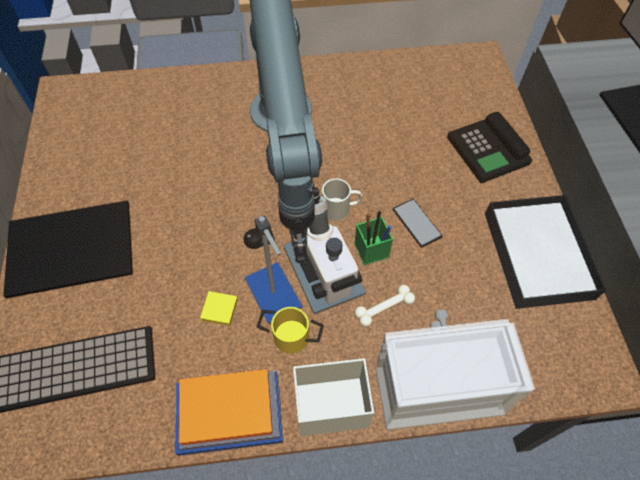

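View pics/side0.png

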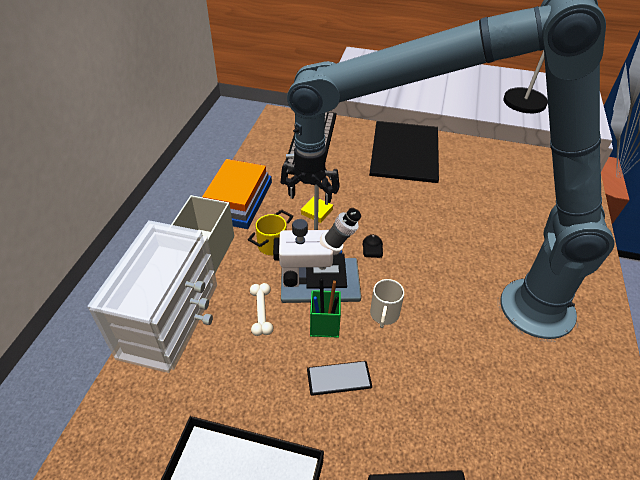

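Scene: microscope at about (335,260), knob at (334,247), stand rod at (265,225) to its robot's-right side; side: knob (300,228), barrel end (353,214). I'll crop both.

```bash
python3 - <<'E'
import cv2,numpy as np
a=cv2.imread('pics/scene0.png')[170:310,230:390]; b=cv2.imread('pics/side0.png')[190:310,260:420]
a=cv2.resize(a,None,fx=2.5,fy=2.5,interpolation=2); b=cv2.resize(b,None,fx=2.5,fy=2.5,interpolation=2)
o=np.zeros((350,800,3),np.uint8); o[:350,:400]=a; o[:300,400:]=b
cv2.imwrite('pics/c1.png',o)
E
```

```text
(no output)
```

View pics/c1.png

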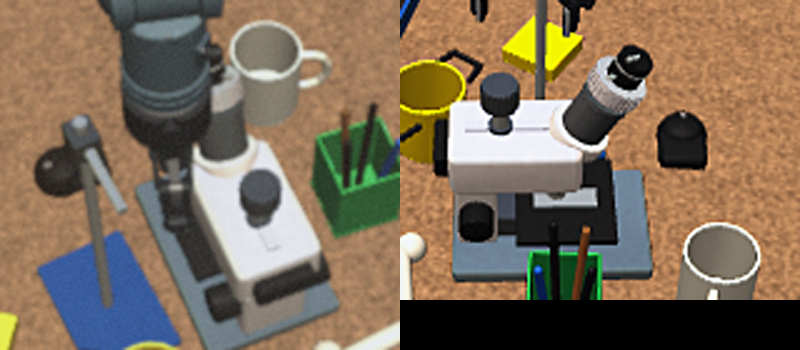

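View pics/wrist0.png

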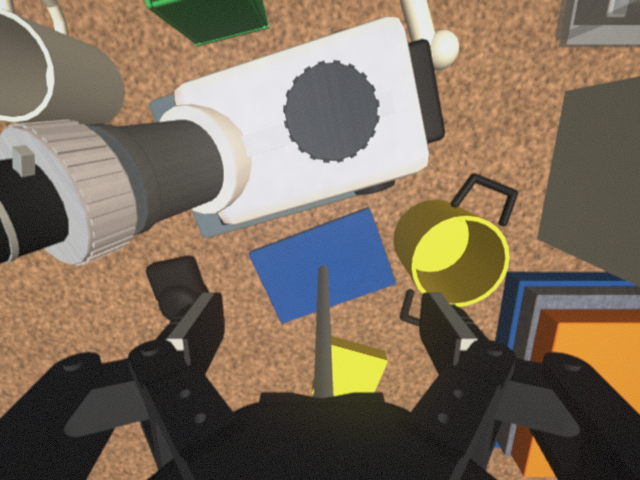

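Wrist view: knob top at about (332,111); head-top corners about (176,85), (397,17), (427,165), (222,222); ring around (75,190); fin at (22,160); the stand is on the scope's -y side with its rod just ahead of the hand.

```bash
cat >> h.py <<'E'
def tri(l):
    A=np.zeros((3,3));b=np.zeros(3)
    for o,d in l:
        M=np.eye(3)-np.outer(d,d);A+=M;b+=M@o
    return np.linalg.solve(A,b)
E
python3 - <<'E'
from h import *
np.set_printoptions(precision=4,suppress=True)
w,s,d=[calibration(n) for n in ("wrist","scene","side")]
k=onz(w,(332,111),.232); print("knob top",k)
C=[onz(w,p,.17) for p in [(176,85),(397,17),(427,165),(222,222)]]
for a,b in ((0,1),(3,2),(0,3),(1,2)): v=C[b]-C[a]; print(np.linalg.norm(v),np.degrees(np.arctan2(v[1],v[0])))
print("headcentre",np.mean(C,0))
# knob mid from scene/side
print("knob tri",tri([ray(s,(230+262/2.5,170+182/2.5)),ray(d,(260+100/2.5,190+88/2.5))]), tri([ray(w,(332,111)),ray(d,(260+100/2.5,190+81/2.5))]))
print("barrel end side", tri([ray(s,(230+215/2.5,170+50/2.5)),ray(d,(260+235/2.5,190+60/2.5))]))
# rod: blue base corners z=.012
B=[onz(w,p,.012) for p in [(250,254),(370,209),(396,283),(283,322)]]; print("base",np.array(B)[:,:2],np.mean(B,0))
im=cv2.imread('pics/wrist0.png')
print("rod top ray", onz(w,(322,400),.36), "rod base",onz(w,(322,268),.012))
E
```

```text
knob top [0.6528 0.0816 0.232 ]
0.12685297775772306 15.227516947252953
0.13098728265922008 15.62055342944343
0.08176682644971221 -76.4084694524906
0.08085492743410641 -73.49910514630265
headcentre [0.6382 0.0775 0.17  ]
knob tri [0.6503 0.0838 0.2269] [0.6523 0.0814 0.2333]
barrel end side [0.5228 0.0534 0.2677]
base [[ 0.5656 -0.0563]
 [ 0.7018 -0.0035]
 [ 0.7362 -0.0925]
 [ 0.6008 -0.1447]] [ 0.6511 -0.0743  0.012 ]
rod top ray [0.649  0.0585 0.36  ] rod base [ 0.6486 -0.0736  0.012 ]
```

```bash
cat >> h.py <<'E'
from scipy.spatial.transform import Rotation as Ro
np.set_printoptions(precision=4,suppress=True)
yaw=np.radians(15.4); Rz=Ro.from_euler('z',yaw).as_matrix()
knob=np.array([.6528,.0816]); org=np.r_[knob-.055*Rz[:2,0],0]
def W(p): return org+Rz@np.array(p,float)
th=np.radians(28); a=Rz@[-np.sin(th),0,np.cos(th)]; up=Rz@[np.cos(th),0,np.sin(th)]; mouth=W([-.055,0,.215])
sy=Rz[:,1]
def axpose(d,t=0):  # TCP d beyond mouth, turned t anticlockwise (about a) from: tool x up slope
    R0=np.c_[up,-sy,-a]; return mouth+d*a, Ro.from_rotvec(a*t).as_matrix()@R0
def go(p,R):
    o=telemetry.get_obs(); print("t",o["time"],"q",o["joint_positions"],"pos",o["position"],"F",o["force"],"op",o["opening"],o["grip_force"])
    print("shift",p-o["position"],"rotvec",Ro.from_matrix(R@np.array(o["tool_rot"]).T).as_rotvec())
E
python3 - <<'E'
from h import *
print(org,mouth,a,up); go(*axpose(.118))
E
```

```text
[0.5998 0.067  0.    ] [0.5467 0.0524 0.215 ] [-0.4526 -0.1247  0.8829] [0.8512 0.2345 0.4695]
t 0.15 q [-0.0978  0.3837  0.0438  1.5992 -0.0179  1.1612 -0.0499] pos [0.6492 0.     0.2302] F [ 0.4688 -0.6971 -0.6846] op 0.0854325498367133 0.0
shift [-0.1559  0.0376  0.089 ] rotvec [ 0.4159 -0.3196 -1.2751]
```

Emit:
{"name": "drive_tool", "arguments": {"series": "0 0.01 0.04 0.04 -0.03 -0.12 0.085; 0 0.02 0.08 0.08 -0.06 -0.23 0.085; -0.01 0.03 0.12 0.11 -0.087 -0.35 0.085; -0.05 0.035 0.13 0.15 -0.116 -0.46 0.085; -0.09 0.038 0.13 0.19 -0.145 -0.58 0.085"}}

```text
time: 0.57
position: [0.5629, 0.0391, 0.3669]
tool_rot: [[0.527, 0.826, 0.199], [0.819, -0.557, 0.139], [0.225, 0.09, -0.97]]
force: [-0.5, 0.5, 2.2]
opening: 0.0851
grip_force: 0.0
```

```bash
python3 - <<'E'
from h import *
go(*axpose(.118))
E
```

```text
t 0.5667 q [-0.145   0.0021  0.0739  1.7896 -0.1372  1.1419 -0.6096] pos [0.5629 0.0391 0.3669] F [-0.4825  0.5042  2.1582] op 0.08506151054831293 0.0
shift [-0.0695 -0.0015 -0.0477] rotvec [ 0.2291 -0.1623 -0.6928]
```

Emit:
{"name": "drive_tool", "arguments": {"series": "-0.02 0 -0.01 0.04 -0.03 -0.115 0.085; -0.04 0 -0.02 0.08 -0.054 -0.23 0.085; -0.055 0 -0.03 0.115 -0.081 -0.346 0.085; -0.065 -0.001 -0.04 0.153 -0.108 -0.46 0.085; -0.07 -0.0015 -0.048 0.19 -0.135 -0.577 0.085"}}

```text
time: 0.98
position: [0.4878, 0.0359, 0.3119]
tool_rot: [[0.834, 0.377, 0.403], [0.349, -0.926, 0.144], [0.427, 0.02, -0.904]]
force: [0.1, 0.4, 0.2]
opening: 0.0849
grip_force: 0.0
```

Emit:
{"name": "drive_tool", "arguments": {"series": "0 0 0 0.038 -0.027 -0.115 0.085; 0 0 0 0.038 -0.027 -0.115 0.085; 0 0 0 0.038 -0.027 -0.115 0.085"}}

```text
time: 1.23
position: [0.4893, 0.0365, 0.313]
tool_rot: [[0.854, 0.277, 0.441], [0.244, -0.961, 0.131], [0.46, -0.004, -0.888]]
force: [0.9, 1.0, 0.2]
opening: 0.0851
grip_force: 0.0
```

```bash
python3 - <<'E'
from h import *
go(*axpose(.118))
w=calibration("wrist"); im=snap("wrist","pics/wrist1.png")
for d in (.058,.035): print(d,proj(w,mouth+d*a), proj(w,mouth+d*a+.027*up))
E
```

```text
t 1.2333 q [-0.0668 -0.2693 -0.03    2.1905 -0.139   0.7541 -1.3099] pos [0.4893 0.0365 0.313 ] F [0.8655 0.9966 0.2276] op 0.0850926962420151 0.0
shift [0.004  0.0012 0.0062] rotvec [-0.0007 -0.0111 -0.0119]
0.058 [[321.073  244.6898]] [[321.4423 202.5995]]
0.035 [[321.3831 234.3051]] [[321.727  195.9782]]
```

View pics/wrist1.png

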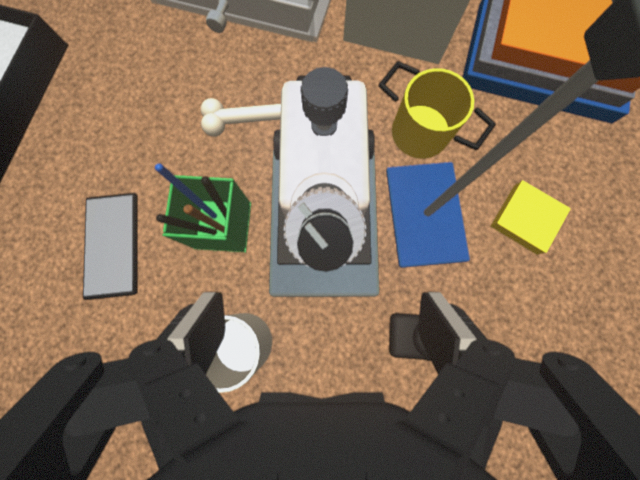

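Down-the-axis view: barrel end disc centred about (324,241), fin at (305,211), rib pointing up-left, i.e. barrel around +0.6 rad; knob at (325,90), dead straight up the picture.

```bash
python3 - <<'E'
from h import *
w=calibration("wrist"); im=cv2.imread("pics/wrist1.png")
g=cv2.cvtColor(im,cv2.COLOR_BGR2GRAY)
yy,xx=np.mgrid[:480,:640]; disc=(xx-324)**2+(yy-241)**2<36**2
blk=((g<60)&disc).astype(np.uint8)
cs=max(cv2.findContours(blk,0,1)[0],key=cv2.contourArea); hull=cv2.convexHull(cs); (c,r)=cv2.minEnclosingCircle(hull); print("disc",c,r)
def onplane(uv,d):
    o,v=ray(w,uv); P=mouth+d*a; return o+v*((P-o)@a)/(v@a)
m=(g>100)&((xx-c[0])**2+(yy-c[1])**2<(r*.8)**2)
ys,xs=np.nonzero(m); print(len(xs))
l=cv2.fitLine(np.c_[xs,ys].astype(np.float32),cv2.DIST_L2,0,.01,.01).ravel(); print(l)
p,q=[onplane(l[2:]+s*l[:2],.058) for s in (-10,10)]; v=q-p; print("rib ang",np.arctan2(v@sy,v@up), np.pi+np.arctan2(v@sy,v@up))
ce=onplane(c,.058); print("centre err",(ce-mouth)@up,(ce-mouth)@sy)
f=onplane((305,211),.035); e=f-mouth-((ce-mouth)@up)*up-((ce-mouth)@sy)*sy; print("fin",np.arctan2(e@sy,e@up),np.hypot(e@sy,e@up))
k=onz(w,(325,82),.232);print("knobtop",k)
E
```

```text
disc (324.67303466796875, 242.91529846191406) 27.260986328125
195
[  0.6342   0.7731 317.0205 237.0923]
rib ang -2.469621007867757 0.6719716457220359
centre err 0.0023759839139238063 -0.0026008458768691125
fin 0.7253456512728862 0.02054261111548779
knobtop [0.6577 0.0811 0.232 ]
```

```bash
sed -i 's/^def W(p)/org=org+[.0025,-.0015,0]\ndef W(p)/' h.py; python3 - <<'E'
from h import *
go(*axpose(.038))
E
```

```text
t 1.2833 q [-0.0672 -0.2683 -0.0293  2.1885 -0.139   0.754  -1.3101] pos [0.4903 0.0364 0.3138] F [ 0.6765 -0.6175 -0.306 ] op 0.08493050183356922 0.0
shift [ 0.0417  0.0097 -0.0653] rotvec [-0.0011 -0.01   -0.0114]
```

Emit:
{"name": "drive_tool", "arguments": {"series": "0.014 0.003 -0.022 0 -0.003 -0.004 0.085; 0.027 0.006 -0.043 0 -0.007 -0.008 0.085; 0.04 0.009 -0.064 0 -0.01 -0.011 0.085; 0.04 0.009 -0.064 0 -0.01 -0.011 0.085"}}

```text
time: 1.62
position: [0.5298, 0.0459, 0.245]
tool_rot: [[0.855, 0.266, 0.445], [0.235, -0.964, 0.126], [0.463, -0.003, -0.886]]
force: [-1.2, 0.3, 0.3]
opening: 0.0852
grip_force: 0.0
```

```bash
python3 - <<'E'
from h import *
go(*axpose(.038))
E
```

```text
t 1.6167 q [-0.08   -0.106  -0.0386  2.2093 -0.1415  0.5664 -1.3204] pos [0.5298 0.0459 0.245 ] F [-1.2109  0.2679  0.2514] op 0.08523321571822012 0.0
shift [0.0023 0.0002 0.0035] rotvec [-0.0007 -0.008  -0.0005]
```

Emit:
{"name": "drive_tool", "arguments": {"series": "0.002 0 0.003 0 -0.006 0 0.06; 0.002 0 0.003 0 -0.006 0 0.03; 0.002 0 0.003 0 -0.006 0 0.03; 0.002 0 0.003 0 -0.006 0 0.03; 0.002 0 0.003 0 -0.006 0 0.03", "grip_force": 40}}

```text
time: 2.03
position: [0.5323, 0.0467, 0.2548]
tool_rot: [[0.848, 0.264, 0.459], [0.232, -0.964, 0.128], [0.477, -0.002, -0.879]]
force: [-5.3, 1.2, 5.3]
opening: 0.034
grip_force: 39.3
```

Emit:
{"name": "drive_tool", "arguments": {"series": "0 0 0 0 0 0 0.03; 0 0 0 0 0 0 0.03"}}

```text
time: 2.2
position: [0.5323, 0.0467, 0.2548]
tool_rot: [[0.848, 0.265, 0.46], [0.232, -0.964, 0.128], [0.477, -0.002, -0.879]]
force: [-3.4, 1.2, 6.1]
opening: 0.0343
grip_force: 39.2
```

```bash
python3 - <<'E'
from h import *
go(*axpose(.038)); print(a)
E
```

```text
t 2.2 q [-0.0789 -0.1196 -0.0403  2.2047 -0.1422  0.5682 -1.3228] pos [0.5323 0.0467 0.2548] F [-3.4061  1.1702  6.1223] op 0.03431716077183813 39.22911286354065
shift [-0.0003 -0.0006 -0.0062] rotvec [-0.0038  0.008   0.0011]
[-0.4526 -0.1247  0.8829]
```

Emit:
{"name": "drive_tool", "arguments": {"series": "0 0 0 0.054 0.015 -0.106 0.03; 0 0 0 0.109 0.03 -0.212 0.03; 0 0 0 0.163 0.045 -0.318 0.03; 0 0 0 0.217 0.06 -0.424 0.03; 0 0 0 0.272 0.075 -0.53 0.03"}}

```text
time: 2.62
position: [0.5323, 0.0441, 0.2544]
tool_rot: [[0.846, -0.269, 0.46], [-0.359, -0.925, 0.121], [0.393, -0.268, -0.88]]
force: [-4.5, -3.3, 4.6]
opening: 0.0346
grip_force: 39.4
```

Emit:
{"name": "drive_tool", "arguments": {"series": "0 0 0 0.036 0.01 -0.07 0.03; 0 0 0 0.036 0.01 -0.07 0.03; 0 0 0 0.036 0.01 -0.07 0.03"}}

```text
time: 2.87
position: [0.5322, 0.0438, 0.2543]
tool_rot: [[0.824, -0.332, 0.459], [-0.428, -0.896, 0.121], [0.371, -0.296, -0.88]]
force: [-5.0, -3.0, 4.6]
opening: 0.0344
grip_force: 39.3
```

```bash
python3 - <<'E'
from h import *
go(*axpose(.038,-.68))
w=calibration("wrist"); im=snap("wrist","pics/wrist2.png")
s=read_camera("scene")[150:270,250:410,::-1]; d=read_camera("side")[190:290,260:420,::-1]
o=np.zeros((600,800,3),np.uint8); o[:300,:400]=cv2.resize(s,None,fx=2.5,fy=2.5,interpolation=2); o[:250,400:]=cv2.resize(d,None,fx=2.5,fy=2.5,interpolation=2); o[300:,:400]=cv2.resize(im[...,::-1],(400,300)); 
o[300:,400:]=cv2.resize(im[150:300,220:420,::-1],(400,300)); cv2.imwrite('pics/c2.png',o)
E
```

```text
t 2.8667 q [-0.0052 -0.1163 -0.1076  2.2018 -0.1478  0.5695 -1.9971] pos [0.5322 0.0438 0.2543] F [-4.9777 -3.0323  4.645 ] op 0.03438495750005517 39.342817068099976
shift [-0.0002  0.0023 -0.0057] rotvec [0.0017 0.0068 0.0056]
```

View pics/c2.png

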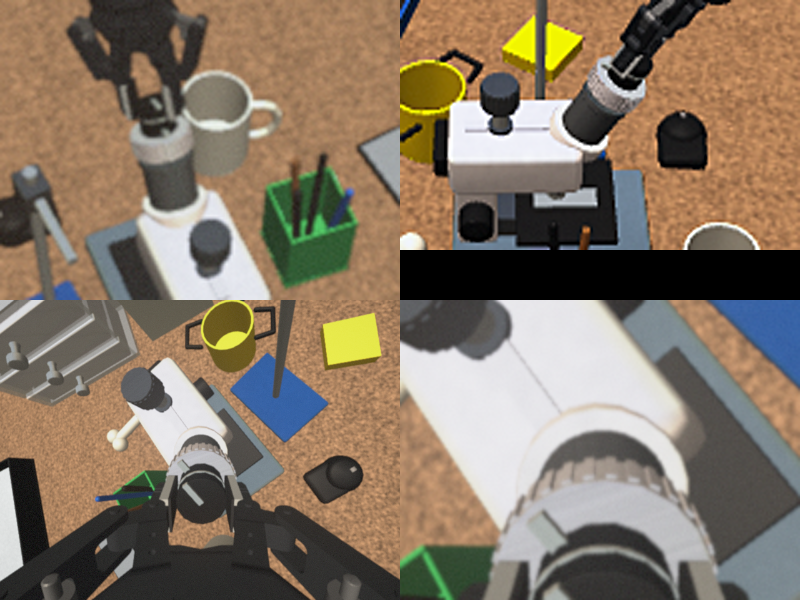

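The barrel is gripped and has turned; in the wrist view the fin points up-left towards the knob and the rib is visible. Measuring the rib and fin.

```bash
cat >> h.py <<'E'
def ribang(w,im,c,r=22,lo=100):
    g=cv2.cvtColor(im,cv2.COLOR_RGB2GRAY); yy,xx=np.mgrid[:480,:640]
    m=((g>lo)&((xx-c[0])**2+(yy-c[1])**2<r*r)).astype(np.uint8)
    n,L,st,ce=cv2.connectedComponentsWithStats(m); k=1+np.argmax(st[1:,4]); ys,xs=np.nonzero(L==k)
    l=cv2.fitLine(np.c_[xs,ys].astype(np.float32),cv2.DIST_L2,0,.01,.01).ravel()
    P=mouth+.058*a
    def pl(uv): o,v=ray(w,uv); return o+v*((P-o)@a)/(v@a)
    v=pl(l[2:]-10*l[:2])-pl(l[2:]+10*l[:2]); 
    if l[3-2]<0: v=-v
    return st[k],l,np.arctan2(v@sy,v@up)
E
python3 - <<'E'
from h import *
w=calibration("wrist"); im=cv2.imread("pics/wrist2.png")[...,::-1].copy()
print(proj(w,mouth+.058*a)); 
for c in [(311,302),(304,300)]: print(ribang(w,im,c,25,110))
P=mouth+.035*a; uv=(220+148/2,150+230/2); o,v=ray(w,uv); f=o+v*((P-o)@a)/(v@a)-P; print("fin",f@up,f@sy,np.arctan2(f@sy,f@up)); print(proj(w,P),proj(w,P+.027*up))
E
```

```text
[[318.7733 318.3042]]
(array([292, 292,  33,  35, 401], dtype=int32), array([  0.6732,   0.7394, 307.1796, 309.601 ], dtype=float32), np.float64(-0.0034772999864821188))
(array([292, 292,  30,  32, 351], dtype=int32), array([  0.669 ,   0.7432, 305.4672, 307.7408], dtype=float32), np.float64(-0.009134264829377564))
fin 0.020174128853103972 -0.0006492395697305569 -0.03217068660086233
[[319.0591 294.9494]] [[283.8551 255.5651]]
```

Emit:
{"name": "drive_tool", "arguments": {"series": "0 0 0 0 0 0 0.085; 0 0 0 0 0 0 0.085; 0 0 0 0 0 0 0.085; -0.015 -0.004 0.03 0 0 0 0.085; -0.03 -0.008 0.06 0 0 0 0.085"}}

```text
time: 3.43
position: [0.5001, 0.0379, 0.31]
tool_rot: [[0.829, -0.331, 0.451], [-0.425, -0.897, 0.123], [0.364, -0.293, -0.884]]
force: [0.3, 0.5, 0.9]
opening: 0.085
grip_force: 0.0
```

```bash
cat >> h.py <<'E'
def kpose(z,phi):
    p=W([.055,0,z]); c,s=np.cos(phi),np.sin(phi); x=np.array([c,s,0]); zz=np.array([0,0,-1.]); return p,np.c_[x,np.cross(zz,x),zz]
E
python3 - <<'E'
from h import *
w=calibration("wrist"); im=snap("wrist","pics/wrist3.png"); c=proj(w,mouth+.058*a)[0]; print(c)
print([ribang(w,im,c+np.array(dd),22,110) for dd in ((0,0),(-6,-4))])
go(*kpose(.30,np.radians(45)))
E
```

```text
[320.3617 259.0619]
[(array([303, 241,  23,  25, 197], dtype=int32), array([  0.6473,   0.7623, 314.0761, 253.2995], dtype=float32), np.float64(-0.00956298523320132)), (array([302, 239,  24,  27, 220], dtype=int32), array([  0.6477,   0.7619, 313.0545, 252.1045], dtype=float32), np.float64(-0.008969633488541306))]
t 3.4833 q [ 0.0049 -0.2545 -0.0971  2.1728 -0.1536  0.7316 -1.9913] pos [0.5028 0.0373 0.3196] F [ 0.051  -0.0918  3.4546] op 0.08450491709362852 0.0
shift [ 0.1525  0.0428 -0.0196] rotvec [-0.4025  0.348   1.1729]
```

Emit:
{"name": "drive_tool", "arguments": {"series": "0.01 0 0.02 -0.037 0.032 0.107 0.07; 0.035 0.01 0.03 -0.073 0.063 0.213 0.07; 0.065 0.02 0.03 -0.11 0.095 0.32 0.07; 0.1 0.03 0.03 -0.147 0.127 0.427 0.07; 0.13 0.036 0.03 -0.183 0.158 0.533 0.07"}}

```text
time: 3.9
position: [0.634, 0.075, 0.3432]
tool_rot: [[0.959, 0.159, 0.236], [0.129, -0.982, 0.139], [0.254, -0.103, -0.962]]
force: [-0.1, -0.4, 0.5]
opening: 0.0698
grip_force: 0.0
```

```bash
python3 - <<'E'
from h import *
go(*kpose(.29,np.radians(45)))
E
```

```text
t 3.9 q [-0.0801  0.1412 -0.0526  1.6943 -0.1154  1.0532 -1.5105] pos [0.634  0.075  0.3432] F [-0.1109 -0.3501  0.5435] op 0.06979705014624177 0.0
shift [ 0.0213  0.0051 -0.0532] rotvec [-0.2126  0.1854  0.6341]
```

Emit:
{"name": "drive_tool", "arguments": {"series": "0.008 0.002 0 -0.037 0.032 0.11 0.07; 0.016 0.004 -0.01 -0.074 0.065 0.22 0.07; 0.02 0.005 -0.02 -0.11 0.096 0.33 0.07; 0.02 0.005 -0.035 -0.147 0.129 0.44 0.07; 0.021 0.005 -0.05 -0.184 0.161 0.55 0.07"}}

```text
time: 4.32
position: [0.654, 0.0786, 0.292]
tool_rot: [[0.764, 0.644, 0.025], [0.644, -0.765, 0.026], [0.036, -0.003, -0.999]]
force: [0.3, -0.4, -0.8]
opening: 0.0701
grip_force: 0.0
```

Emit:
{"name": "drive_tool", "arguments": {"series": "0 0 0 -0.029 0.025 0.084 0.07; 0 0 0 -0.029 0.025 0.084 0.07"}}

```text
time: 4.48
position: [0.6529, 0.0812, 0.2898]
tool_rot: [[0.708, 0.706, -0.004], [0.706, -0.708, -0.0], [-0.003, -0.003, -1.0]]
force: [0.5, 1.3, -0.9]
opening: 0.0701
grip_force: 0.0
```

```bash
python3 - <<'E'
from h import *
go(*kpose(.29,np.radians(45)))
w=calibration("wrist"); im=snap("wrist","pics/wrist4.png"); print(proj(w,W([.055,0,.232])))
E
```

```text
t 4.4833 q [-0.1012  0.3642 -0.1109  1.5002  0.0407  1.2835 -1.0037] pos [0.6529 0.0812 0.2898] F [ 0.4884  1.2549 -0.9195] op 0.07005505825557887 0.0
shift [ 0.0024 -0.0011  0.0002] rotvec [ 0.0004 -0.004   0.0018]
[[325.2367 252.2607]]
```

View pics/wrist4.png

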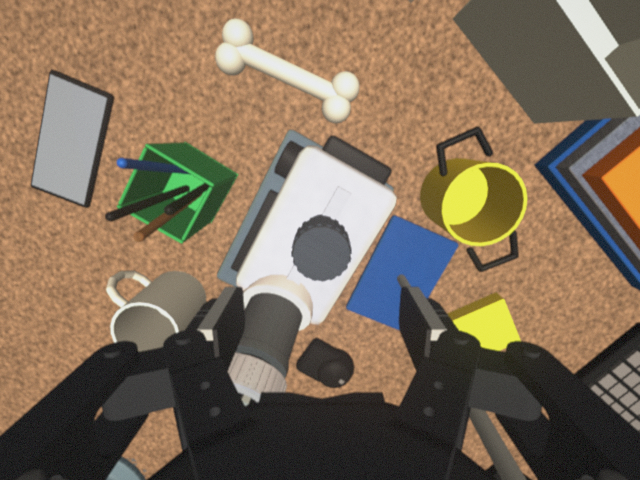

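Knob top is at about (322,245), close to the predicted (325,252); the hand is centred over it, tube and stand clear.

```bash
python3 - <<'E'
from h import *
w=calibration("wrist"); print(onz(w,(322,245),.232)); go(*kpose(.197,np.radians(45)))
E
```

```text
[0.6574 0.084  0.232 ]
t 4.5333 q [-0.1007  0.362  -0.1098  1.5005  0.04    1.2827 -1.0061] pos [0.6532 0.0805 0.2911] F [ 0.3327  0.4469 -0.0999] op 0.06987254790038723 0.0
shift [ 0.0021 -0.0004 -0.0941] rotvec [-0.0002 -0.0014  0.0058]
```

Emit:
{"name": "drive_tool", "arguments": {"series": "0.003 0.0015 -0.03 0 0 0 0.07; 0.003 0.0015 -0.06 0 0 0 0.07; 0.003 0.0015 -0.085 0 0 0 0.07; 0.003 0.0015 -0.092 0 0 0 0.07; 0.003 0.0015 -0.092 0 0 0 0.07"}}

```text
time: 4.95
position: [0.6541, 0.0792, 0.198]
tool_rot: [[0.713, 0.701, -0.005], [0.701, -0.713, -0.002], [-0.005, -0.002, -1.0]]
force: [0.2, -0.4, -0.1]
opening: 0.0698
grip_force: 0.0
```

Emit:
{"name": "drive_tool", "arguments": {"series": "0 0 0 0 0 0 0.03; 0 0 0 0 0 0 0.03; 0 0 0 0 0 0 0.03; 0 0 0 0 0 0 0.03; 0 0 0 0 0 0 0.03"}}

```text
time: 5.37
position: [0.6554, 0.0838, 0.2042]
tool_rot: [[0.711, 0.703, -0.0], [0.703, -0.711, 0.004], [0.002, -0.003, -1.0]]
force: [-6.1, 2.6, 6.3]
opening: 0.0364
grip_force: 39.7
```

```bash
python3 - <<'E'
from h import *
go(*kpose(.197,np.radians(45)))
E
```

```text
t 5.3667 q [-0.1024  0.43   -0.1114  1.5895  0.0475  1.1242 -1.0151] pos [0.6554 0.0838 0.2042] F [-6.114   2.5795  6.2809] op 0.03640484895822692 39.731417298316956
shift [-0.0001 -0.0037 -0.0072] rotvec [-0.0035 -0.0001  0.0054]
```

Emit:
{"name": "drive_tool", "arguments": {"series": "0 0 -0.0008 0 0 -0.12 0.03; 0 0 -0.0017 0 0 -0.24 0.03; 0 0 -0.0025 0 0 -0.36 0.03; 0 0 -0.0034 0 0 -0.48 0.03; 0 0 -0.0042 0 0 -0.6 0.03"}}

```text
time: 5.78
position: [0.6562, 0.0823, 0.2]
tool_rot: [[0.985, 0.173, 0.001], [0.173, -0.985, 0.002], [0.001, -0.002, -1.0]]
force: [-5.0, 1.9, 5.4]
opening: 0.0369
grip_force: 39.7
```

Emit:
{"name": "drive_tool", "arguments": {"series": "0 0 -0.0008 0 0 -0.12 0.03; 0 0 -0.0017 0 0 -0.24 0.03; 0 0 -0.0025 0 0 -0.36 0.03; 0 0 -0.0034 0 0 -0.48 0.03; 0 0 -0.0042 0 0 -0.6 0.03"}}

```text
time: 6.2
position: [0.6559, 0.0806, 0.1957]
tool_rot: [[0.91, -0.414, -0.0], [-0.414, -0.91, 0.001], [-0.001, -0.0, -1.0]]
force: [-4.8, -0.4, 9.4]
opening: 0.037
grip_force: 40.3
```

```bash
python3 - <<'E'
from h import *
go(*kpose(.188,np.radians(45)-1.3)); print(telemetry.get_obs()["torque"])
E
```

```text
t 6.2 q [-0.2678  0.4344  0.1087  1.6056 -0.052   1.1047 -2.1428] pos [0.6559 0.0806 0.1957] F [-4.8007 -0.3828  9.444 ] op 0.03699482113262043 40.26690423488617
shift [-0.0006 -0.0005 -0.0077] rotvec [-0.0007 -0.0004 -0.0882]
[-0.1547  1.2734  0.7697]
```

Emit:
{"name": "drive_tool", "arguments": {"series": "0 0 -0.0008 0 0 -0.08 0.03; 0 0 -0.0012 0 0 -0.14 0.03; 0 0 -0.0012 0 0 -0.14 0.03; 0 0 -0.0012 0 0 -0.14 0.03"}}

```text
time: 6.53
position: [0.658, 0.0788, 0.1958]
tool_rot: [[0.847, -0.532, 0.004], [-0.532, -0.847, -0.001], [0.004, -0.001, -1.0]]
force: [-2.8, -2.6, 6.4]
opening: 0.037
grip_force: 40.1
```

```bash
python3 - <<'E'
from h import *
go(*kpose(.188,np.radians(45)-1.3)); print(telemetry.get_obs()["torque"])
E
```

```text
t 6.5333 q [-0.2864  0.4356  0.1355  1.6058 -0.0616  1.1003 -2.2673] pos [0.658  0.0788 0.1958] F [-2.7708 -2.6333  6.4032] op 0.0369651223293341 40.10081648826599
shift [-0.0027  0.0013 -0.0078] rotvec [0.0013 0.0044 0.0461]
[-0.6489  0.7148  0.2342]
```

Emit:
{"name": "drive_tool", "arguments": {"series": "0 0 0 0 0 0 0.06; 0 0 0 0 0 0 0.06; 0 0 0 0 0 0.12 0.06; 0 0 0 0 0 0.24 0.06; 0 0 0 0 0 0.36 0.06"}}

```text
time: 6.95
position: [0.6564, 0.0806, 0.1913]
tool_rot: [[0.981, -0.194, 0.0], [-0.194, -0.981, 0.0], [0.0, -0.0, -1.0]]
force: [-0.0, -0.1, 0.3]
opening: 0.06
grip_force: 0.0
```

```bash
python3 - <<'E'
from h import *
im=snap("side","pics/side5.png"); snap("scene","pics/scene5.png")
c=calibration("side"); go(*kpose(.188,np.radians(45)-1.3)); print(telemetry.get_obs()["torque"])
for z in (.202,.193): print(proj(c,W([.055,0,z])))
E
```

```text
t 7.05 q [-0.2348  0.4387  0.066   1.6069 -0.0321  1.0969 -1.9326] pos [0.6564 0.0805 0.1912] F [ 0.0942 -0.2591 -0.1165] op 0.06037345427329252 0.0
shift [-0.0011 -0.0004 -0.0032] rotvec [-0.0005  0.0001 -0.3132]
[ 0.0186 -0.0044  0.0065]
[[298.9125 230.676 ]]
[[298.9568 233.1644]]
```

Emit:
{"name": "drive_tool", "arguments": {"series": "0 0 0 0 0 0 0.03; 0 0 0 0 0 0 0.03; 0 0 0 0 0 0 0.03; 0 0 0 0 0 0 0.03; 0 0 0 0 0 0 0.03"}}

```text
time: 7.47
position: [0.6564, 0.081, 0.1913]
tool_rot: [[0.98, -0.2, 0.0], [-0.2, -0.98, 0.001], [-0.0, -0.001, -1.0]]
force: [-0.5, 2.6, 3.0]
opening: 0.037
grip_force: 40.5
```

Emit:
{"name": "drive_tool", "arguments": {"series": "0 0 0 0 0 -0.12 0.03; 0 0 0 0 0 -0.2 0.03"}}

```text
time: 7.63
position: [0.6568, 0.0803, 0.1913]
tool_rot: [[0.92, -0.391, 0.001], [-0.391, -0.92, -0.001], [0.002, 0.001, -1.0]]
force: [4.0, -1.2, 0.5]
opening: 0.0372
grip_force: 40.4
```

```bash
python3 - <<'E'
from h import *
go(*kpose(.188,np.radians(45)-1.3)); print(telemetry.get_obs()["torque"])
E
```

```text
t 7.6333 q [-0.2647  0.4392  0.1043  1.6082 -0.0481  1.0959 -2.121 ] pos [0.6568 0.0803 0.1913] F [ 4.0352 -1.1966  0.5374] op 0.037216700206158186 40.42559266090393
shift [-0.0015 -0.0002 -0.0033] rotvec [ 0.0014  0.0011 -0.1126]
[-0.2809 -0.8205  0.8871]
```

Emit:
{"name": "drive_tool", "arguments": {"series": "0 0 0 0 0 0 0.07; 0 0 0 0 0 0 0.07; 0 0 0.03 0 0 0.06 0.07; 0 0 0.07 0 0 0.17 0.07; 0 0 0.11 0 0 0.28 0.07"}}

```text
time: 8.05
position: [0.6543, 0.0792, 0.2993]
tool_rot: [[0.993, -0.115, -0.007], [-0.115, -0.993, -0.002], [-0.007, 0.003, -1.0]]
force: [0.7, 0.6, -0.2]
opening: 0.07
grip_force: 0.0
```

```bash
python3 - <<'E'
from h import *
im=snap("side","pics/side6.png")
c=calibration("side"); 
for z in (.232,.223): print(proj(c,W([.055,0,z])))
a0=cv2.imread('pics/side0.png')[195:275,270:380]; b=cv2.imread('pics/side6.png')[195:275,270:380]
cv2.imwrite('pics/c6.png',cv2.resize(np.hstack([a0,b]),None,fx=3.5,fy=3.5,interpolation=2))
go(*axpose(.11,1.0)); print(a)
E
```

```text
[[298.7616 222.1968]]
[[298.8074 224.7708]]
t 8.1 q [-0.2315  0.3499  0.0635  1.4755 -0.022   1.3044 -1.8489] pos [0.6598 0.0799 0.3117] F [2.5112 1.077  6.8813] op 0.07001849113796749 0.0
shift [-0.1604 -0.0427  0.0004] rotvec [-0.226  -0.4734  1.3486]
[-0.4526 -0.1247  0.8829]
```

View pics/c6.png

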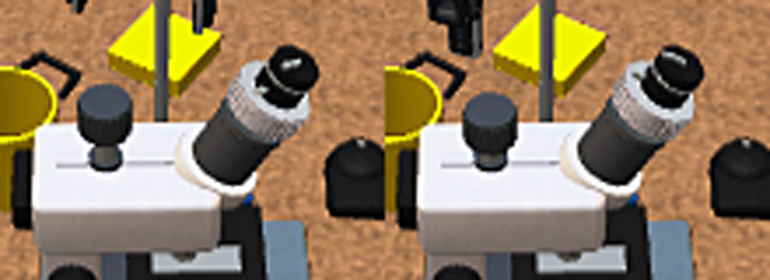

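Before/after: the knob has dropped about 9 px in the crop (≈2.5 px, 9 mm), so it is fully down; the barrel is untouched.

Emit:
{"name": "drive_tool", "arguments": {"series": "-0.01 -0.003 0.02 -0.019 -0.039 0.112 0.085; -0.04 -0.01 0.035 -0.037 -0.078 0.224 0.085; -0.07 -0.02 0.035 -0.056 -0.117 0.336 0.085; -0.1 -0.028 0.035 -0.075 -0.157 0.45 0.085; -0.13 -0.035 0.035 -0.094 -0.196 0.56 0.085"}}

```text
time: 8.52
position: [0.5246, 0.0443, 0.3354]
tool_rot: [[0.883, 0.419, 0.211], [0.435, -0.9, -0.037], [0.175, 0.124, -0.977]]
force: [-0.8, 0.3, 1.3]
opening: 0.0847
grip_force: 0.0
```

```bash
python3 - <<'E'
from h import *
go(*axpose(.11,1.0))
E
```

```text
t 8.5167 q [-0.2138 -0.0594  0.0015  1.9092  0.0907  1.0926 -1.3702] pos [0.5246 0.0443 0.3354] F [-0.8323  0.3086  1.312 ] op 0.08466708181225749 0.0
shift [-0.0252 -0.0071 -0.0233] rotvec [-0.1215 -0.2813  0.7965]
```

Emit:
{"name": "drive_tool", "arguments": {"series": "-0.007 -0.002 0 -0.017 -0.04 0.113 0.085; -0.014 -0.004 -0.004 -0.034 -0.08 0.226 0.085; -0.02 -0.006 -0.01 -0.051 -0.12 0.34 0.085; -0.024 -0.007 -0.016 -0.07 -0.16 0.455 0.085; -0.025 -0.007 -0.022 -0.087 -0.2 0.568 0.085"}}

```text
time: 8.93
position: [0.4997, 0.0374, 0.3129]
tool_rot: [[0.463, 0.791, 0.4], [0.849, -0.525, 0.058], [0.256, 0.313, -0.915]]
force: [0.8, -0.1, -0.5]
opening: 0.0851
grip_force: 0.0
```

```bash
python3 - <<'E'
from h import *
go(*axpose(.11,1.0))
E
```

```text
t 8.9333 q [-0.2525 -0.2283  0.0778  2.1403  0.0406  0.8138 -0.7368] pos [0.4997 0.0374 0.3129] F [ 0.7804 -0.0605 -0.5375] op 0.08513772274452211 0.0
shift [-0.0002 -0.0002 -0.0008] rotvec [-0.0342 -0.0819  0.2285]
```

Emit:
{"name": "drive_tool", "arguments": {"series": "0 0 0 -0.017 -0.04 0.115 0.085; 0 0 0 -0.034 -0.082 0.228 0.085; 0 0 0 -0.034 -0.082 0.228 0.085; 0 0 0 -0.034 -0.082 0.228 0.085"}}

```text
time: 9.27
position: [0.5003, 0.0373, 0.313]
tool_rot: [[0.247, 0.858, 0.451], [0.935, -0.333, 0.123], [0.256, 0.391, -0.884]]
force: [1.4, 0.4, 0.1]
opening: 0.0852
grip_force: 0.0
```

```bash
python3 - <<'E'
from h import *
w=calibration("wrist"); im=snap("wrist","pics/wrist7.png"); 
go(*axpose(-.004,1.0)); c=proj(w,mouth+.058*a)[0]; print(c)
g=cv2.cvtColor(im,cv2.COLOR_RGB2GRAY); yy,xx=np.mgrid[:480,:640]
blk=((g<60)&((xx-c[0])**2+(yy-c[1])**2<40**2)).astype(np.uint8)
cs=max(cv2.findContours(blk,0,1)[0],key=cv2.contourArea); cc,r=cv2.minEnclosingCircle(cs); print(cc,r,ribang(w,im,cc,20,110))
E
```

```text
t 9.3167 q [-0.3036 -0.2675  0.1624  2.1857 -0.0267  0.7368 -0.4327] pos [0.5009 0.0379 0.3136] F [0.7363 0.0547 0.4174] op 0.08501168532326019 0.0
shift [ 0.0502  0.0134 -0.1022] rotvec [-0.0028 -0.0025  0.0088]
[319.9345 257.6295]
(317.3226318359375, 257.7716979980469) 27.822410583496094 (array([316, 248,  21,  17, 157], dtype=int32), array([  0.847 ,  -0.5317, 326.5287, 256.3185], dtype=float32), np.float64(0.008144210966993809))
```

Emit:
{"name": "drive_tool", "arguments": {"series": "0.013 0.0035 -0.026 0 0 0 0.085; 0.026 0.007 -0.052 0 0 0 0.085; 0.038 0.01 -0.077 0 0 0 0.085; 0.05 0.013 -0.101 0 0 0 0.085; 0.05 0.013 -0.101 0 0 0 0.085"}}

```text
time: 9.73
position: [0.5493, 0.0521, 0.2069]
tool_rot: [[0.245, 0.863, 0.443], [0.937, -0.328, 0.122], [0.251, 0.385, -0.888]]
force: [-1.1, -0.1, -1.4]
opening: 0.0853
grip_force: 0.0
```

```bash
python3 - <<'E'
from h import *
go(*axpose(-.004,1.0))
E
```

```text
t 9.7333 q [-0.3392 -0.0214  0.2056  2.219  -0.1278  0.4735 -0.3412] pos [0.5493 0.0521 0.2069] F [-1.0586 -0.1326 -1.357 ] op 0.08528032148614628 0.0
shift [ 0.0017 -0.0007  0.0046] rotvec [ 0.     -0.0118  0.0057]
```

Close with a firmer grip, slightly raised.

Emit:
{"name": "drive_tool", "arguments": {"series": "0.001 0 0.002 0 -0.01 0 0.05; 0.001 0 0.002 0 -0.01 0 0.05; 0.001 0 0.002 0 -0.01 0 0.05; 0.001 0 0.002 0 -0.01 0 0.05; 0.001 0 0.002 0 -0.01 0 0.05", "grip_force": 70}}

```text
time: 10.15
position: [0.5485, 0.0524, 0.2143]
tool_rot: [[0.24, 0.858, 0.455], [0.936, -0.329, 0.126], [0.258, 0.395, -0.882]]
force: [-8.0, 2.1, 2.1]
opening: 0.0564
grip_force: 73.0
```

```bash
python3 - <<'E'
from h import *
go(*axpose(-.004,1.0)); print(telemetry.get_obs()["torque"], .12*-a, .003*.12*-a)
E
```

```text
t 10.15 q [-0.3391 -0.0397  0.2044  2.2232 -0.1245  0.473  -0.3432] pos [0.5485 0.0524 0.2143] F [-7.9741  2.0772  2.1131] op 0.05640916219955575 72.95171856880188
shift [ 0.0026 -0.001  -0.0028] rotvec [-0.0037  0.0018  0.0044]
[0.3214 1.9355 0.325 ] [ 0.0543  0.015  -0.106 ] [ 0.0002  0.     -0.0003]
```

Emit:
{"name": "drive_tool", "arguments": {"series": "0.0002 0 -0.0003 0.054 0.015 -0.106 0.05; 0.0003 0.0001 -0.0006 0.109 0.03 -0.212 0.05; 0.0005 0.0001 -0.001 0.163 0.045 -0.318 0.05; 0.0006 0.0002 -0.0013 0.217 0.06 -0.424 0.05; 0.0008 0.0002 -0.0016 0.272 0.075 -0.53 0.05"}}

```text
time: 10.57
position: [0.5497, 0.0523, 0.2129]
tool_rot: [[0.687, 0.568, 0.454], [0.584, -0.803, 0.12], [0.433, 0.182, -0.883]]
force: [-5.6, 0.6, 1.2]
opening: 0.056
grip_force: 73.3
```

Emit:
{"name": "drive_tool", "arguments": {"series": "0.0002 0 -0.0003 0.054 0.015 -0.106 0.05; 0.0003 0.0001 -0.0006 0.109 0.03 -0.212 0.05; 0.0005 0.0001 -0.001 0.163 0.045 -0.318 0.05; 0.0006 0.0002 -0.0013 0.217 0.06 -0.424 0.05; 0.0008 0.0002 -0.0016 0.272 0.075 -0.53 0.05"}}

```text
time: 10.98
position: [0.5508, 0.0519, 0.2114]
tool_rot: [[0.889, 0.078, 0.451], [0.028, -0.993, 0.117], [0.457, -0.092, -0.885]]
force: [-6.7, -0.2, 0.3]
opening: 0.0559
grip_force: 73.5
```

```bash
python3 - <<'E'
from h import *
go(*axpose(-.004,1.0)); print(telemetry.get_obs()["torque"]@a)
E
```

```text
t 10.9833 q [-0.2991 -0.0269  0.1613  2.216  -0.1107  0.4727 -1.565 ] pos [0.5508 0.0519 0.2114] F [-6.6657 -0.2288  0.2845] op 0.055868318363916765 73.4732723236084
shift [ 0.0002 -0.0005  0.    ] rotvec [-0.5411 -0.1484  1.0729]
0.26117666577325416
```

Emit:
{"name": "drive_tool", "arguments": {"series": "0.0002 0 -0.0003 0.054 0.015 -0.106 0.05; 0.0003 0.0001 -0.0006 0.109 0.03 -0.212 0.05; 0.0005 0.0001 -0.001 0.163 0.045 -0.318 0.05; 0.0006 0.0002 -0.0012 0.199 0.055 -0.389 0.05; 0.0006 0.0002 -0.0012 0.199 0.055 -0.389 0.05"}}

```text
time: 11.4
position: [0.557, 0.0486, 0.2134]
tool_rot: [[0.838, -0.295, 0.46], [-0.384, -0.917, 0.11], [0.389, -0.269, -0.881]]
force: [7.5, -6.0, -5.7]
opening: 0.0564
grip_force: 76.2
```

```bash
python3 - <<'E'
from h import *
go(*axpose(-.009,1.0-1.6)); print(telemetry.get_obs()["torque"]@a)
w=calibration("wrist"); im=snap("wrist","pics/wrist8.png"); c=proj(w,mouth+.058*a)[0]; print(c,ribang(w,im,c,22,110))
E
```

```text
t 11.4 q [-0.2879 -0.0205  0.1542  2.2082 -0.1009  0.4655 -1.9939] pos [0.557  0.0486 0.2134] F [ 7.4552 -6.0116 -5.6552] op 0.05639387240894559 76.19765996932983
shift [-0.0037  0.0034 -0.0063] rotvec [-0.003   0.0031  0.0374]
2.4263739397699404
[320.2831 409.8568] (array([306, 392,   5,   4,  14], dtype=int32), array([  1.,   0., 308., 394.], dtype=float32), np.float64(0.9267535763594522))
```

The ring is hard on its stop (2.4 Nm). Releasing and backing off along the axis.

Emit:
{"name": "drive_tool", "arguments": {"series": "0 0 0 0 0 0 0.085; 0 0 0 0 0 0 0.085; 0 0 0 0 0 0 0.085; -0.013 -0.0035 0.026 0 0 0 0.085; -0.026 -0.007 0.052 0 0 0 0.085"}}

```text
time: 11.87
position: [0.5266, 0.045, 0.2614]
tool_rot: [[0.84, -0.306, 0.448], [-0.393, -0.912, 0.116], [0.373, -0.273, -0.886]]
force: [0.6, 0.7, 0.3]
opening: 0.085
grip_force: 0.0
```

Emit:
{"name": "drive_tool", "arguments": {"series": "-0.013 -0.0035 0.026 0 0 0 0.085; -0.026 -0.007 0.052 0 0 0 0.085; -0.035 -0.01 0.075 0 0 0 0.085; -0.035 -0.01 0.075 0 0 0 0.085"}}

```text
time: 12.2
position: [0.4951, 0.0347, 0.3453]
tool_rot: [[0.833, -0.302, 0.463], [-0.396, -0.911, 0.118], [0.386, -0.282, -0.878]]
force: [0.5, -0.5, 0.9]
opening: 0.0852
grip_force: 0.0
```

```bash
python3 - <<'E'
from h import *
w=calibration("wrist"); im=snap("wrist","pics/wrist9.png"); c=proj(w,mouth+.058*a)[0]; print(c)
print(ribang(w,im,c,20,110)); go(*axpose(.118,-.65))
s=read_camera("side")[195:275,270:380,::-1]; z=cv2.imread('pics/side6.png')[195:275,270:380]
o=np.zeros((560,770,3),np.uint8); o[:280]=cv2.resize(np.hstack([z,s]),(770,280),interpolation=2); x,y=c.astype(int)
o[280:,:373]=cv2.resize(im[...,::-1],(373,280)); o[280:,373:653]=cv2.resize(im[y-90:y+50,x-90:x+50,::-1],(280,280)); cv2.imwrite('pics/c9.png',o)
E
```

```text
[328.1337 257.7585]
(array([313, 242,  20,  22, 156], dtype=int32), array([  0.6491,   0.7607, 322.5   , 252.5   ], dtype=float32), np.float64(0.03422150279437128))
t 12.25 q [-0.2644 -0.3069  0.1244  2.1574 -0.0232  0.7972 -2.0754] pos [0.4946 0.0349 0.3425] F [-0.0076  0.2623 -0.2301] op 0.08502495986377628 0.0
shift [ 0.0013  0.0013 -0.0233] rotvec [0.0072 0.0081 0.0013]
```

View pics/c9.png

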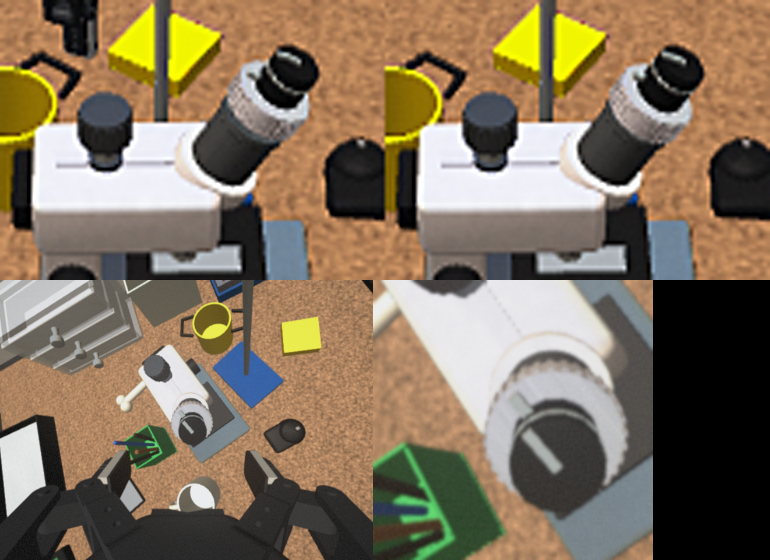

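The ring has moved down against the tube, the knob is still down and the fin points at it (rib about 0.03 rad). The hand is clear and the bystanders are in place.

```bash
python3 -c "
from station import workorder
print(workorder.sign_off())"
```

```text
the job is handed in; nothing more can be done
None
```

The job is handed in: the barrel's fin points at the knob (about 0.03 rad off by camera), the knob is screwed fully down, the lock ring is tight on its stop, and the arm is clear of everything; the sign-off gave no verdict.

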